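# Return the pipette to its bench cradle

### The job

Put the slim single-channel pipette back in the white bench cradle: finger hook up, handle in the wide notch and shaft in the narrow notch, right down in both and about centred lengthwise so that the handle's middle is 30 mm ahead of the wide notch. Lower it gently rather than dropping it, let go, and leave the broad-headed multichannel pipette where it lies.

Things in the scene. Friction and masses are not known exactly. Their poses are not given: they have to be found in the camera images.
- pipette: Slim pipette, 80-130 g, lying loose and flat: white handle block 120 x 30 x 30 mm, finger hook on top near the rear (to 43 mm high, 34-56 mm behind the middle), thumb button to 83 mm behind the middle; round grey shaft ahead. Origin: centre of the handle's underside; x to the tip, y across, z up. Balances about 9 mm ahead of the origin: grip the handle across y near there.
- pipette_tip (a point): End of the slim pipette's white tapering point, 170 mm ahead of the handle's middle and 15 mm above the handle's underside. The grey shaft, 16 mm in diameter on the same axis, reaches from 60 to 130 mm ahead of the middle; the point is the last 40 mm.
- cradle: Fixed cradle: grey base 190 x 90 x 6 mm; two white uprights 12 mm thick, notched from above. Origin = mark point, on the bench 30 mm behind the base's middle; x from wide to narrow notch. Wide notch x -30 mm: floor 36 mm wide, 40 high. Narrow x +95: floor 20 wide, 47 high. Sides flare for 26 mm above the floors, to 72 and 56 wide. Seated, the pipette's origin is 40 mm above this, axes alike.
- multichannel: The other pipette, to be left alone, lying loose: the same handle as the slim one (120 x 30 x 30 mm, finger hook up), but in front a broad grey head 46 mm long and 86 mm wide with eight short white nozzles, ending 140 mm ahead of the handle's middle. Origin: centre of the handle's underside; x to the nozzles, z up.
Things that resemble listed ones, but are neither listed nor needed, are in the scene too. What is shaped like the cradle but orange, red or turquoise is not meant.

How it is judged:
At the end, for the whole second after the job is handed in: The slim pipette rests in both notches of the cradle, tip end on the narrow-notch side, finger hook up: handle's middle within 20 mm lengthwise and 10 mm sideways of the cradle's mark point, its underside 35 to 45 mm above the bench, within 10 degrees of level and of the cradle's direction, at rest (x of pipette in the frame of cradle between -0.02 and 0.02 m and y of pipette in the frame of cradle between -0.01 and 0.01 m and z of pipette in the frame of cradle between 0.035 and 0.045 m and x of pipette_tip in the frame of cradle above 0.12 m and angle between the x axis of pipette and the x axis of cradle, either way round below 0.175 rad and angle between pipette's own z axis and vertical below 0.175 rad and linear speed of pipette below 0.02 m/s); the robot touches nothing.
It fails at once if the multichannel pipette is moved by more than 20 mm (distance of multichannel from where it was at the start of the episode above 0.02 m).
It fails at once if the slim pipette is dropped: moving faster than 0.7 m/s (a free fall of 25 mm) with no finger on it (linear speed of pipette above 0.7 m/s and contact force between the fingers and pipette below 0.05 N).
It also fails if it takes over 40 s, if anything falls off the work surface, if the arm or the gripper's body presses on something with over 40 N, if the wrist force passes 120 N, or if a joint passes its speed limit or range.

### The arm

A 7-joint arm with a two-finger parallel gripper is mounted at the origin on the work surface. World frame = base frame: x ahead of the robot, y to its left, z up, the work surface at z = 0. Lengths are in m, angles in rad, forces in N, time in s.
With the tool pointing down it reaches from about 0.4 to 0.85 m from the base axis. Payload 10.4 kg.
Tool frame: the origin (TCP) lies at the very end of the fingers, on their centre line; the grasp point (between the pads) lies 19 mm behind it; z points along the fingers, y is the direction in which the jaws open and shut (so a half turn about z gives the same grasp; the last joint's range is limited). The gripper opens to 87 mm and grips with 3 to 60 N. Pads are 19 mm wide; open, the fingers measure 117 mm over their backs; the gripper's body (75 mm by 190 mm) begins 51 mm behind the grasp point.
Start: joints at [-1.217, 0.332, -0.065, 1.46, 0.022, 1.35, -0.088], TCP at [0.23, 0.581, 0.223] pointing down, gripper open.
Joint ranges: [-2.6, 2.6], [-0.5, 2.12], [-1.47, 1.34], [0.16, 2.42], [-1.27, 4.41], [0.06, 2.06], [-2.6, 2.6]. Speed limits (rad/s): [2.22, 2.22, 2.79, 2.79, 3.14, 3.14, 3.14].

### API

Orientations are given as a unit quaternion [w, x, y, z].
In Python, from workcell import r, imaging gives the robot as it stands.
- The arm moves only by the tool move_arm, never from a script. Its argument "deltas" is a list of rows, each a list of 7 numbers: the turn, a rotation vector about the tool's x, y, z in degrees, then the shift along the tool's x, y, z in mm, then the opening, from -1 (shut) to 1 (fully open). A call has 1 to 12 rows; each row is the pose to reach, as a shift and turn from the pose measured when the call began, along the tool's axes at that moment; what a row does not reach only later rows make up. A row lasts 1/10 s, in which the tool goes at most 50 mm and 8.59 degrees, less where a joint would pass 70% of its speed; a pose out of reach is approached as far as the arm can. A call with a gripper value outside its range is refused whole. The fingers move at their own pace and stop on an object; "grip_force" is the grip in N (left out, the last holds). Time passes only in rows, so rows that repeat a pose let the fingers close. It gives the time, the measured TCP pose, the force and the opening at its end, in the units of the state.
- r.sense(): the state, without advancing time (a new reading comes with each control period).
- imaging.snapshot(name): name is "side" or "top" or "wrist"; returns a dict with "img" (480x640x3 uint8, red, green, blue), "range_z" (480x640 float32, m along the optical axis (not along the pixel's ray), 0 where there is no reading), "camera_matrix" (3x3 intrinsics, pixels), "pose" (4x4, takes a point from camera to world coordinates); the wrist camera has in their place "tool_from_camera" (4x4, takes a point from camera to tool coordinates, whose origin is the TCP and whose axes are the flange's). Camera axes: x right, y up, looking along -z (the intrinsics and any distortion apply to the point x, -y, -z); pixel columns grow to the right and rows downward; lengths in m; the calibration is good to about 2 mm. A picture is of the moment at which its call begins: read the wrist's pose just before it.
- r.sign_off(): hands the job in, once; it reports no verdict.
The state is a dict: "time": time; "joints": joint angles; "joint_vel": joint speeds; "joint_torque": joint torques, N m; "position": TCP position; "tool_rot": TCP orientation; "ft_force": force on the tool from outside, world axes, zero at the start; "torque": the same for the moment, N m; "grip_width": finger opening in m.
Only numpy, scipy, OpenCV 4.12 (cv2) and the standard library are available. Lean on these libraries where they do the work, as an engineer would, in place of code of your own. Each camera call takes 0.05 s, during which the arm holds its last target. There are 200 camera calls.

## Working session

There is one attempt and no reset: what is moved stays moved. The work goes in short steps, Python scripts to look and compute and a tool call to move; the robot and the scene stay as the last step left them, time stands still between calls to the robot, and variables do not carry over. Pictures are saved under pics/ and viewed, about 8 in all and at most 12, crops included, and the job is handed in when it is done.

Besides the shell and the picture viewer there is one more tool, called by a JSON object that holds its "fn" and its "kwargs". move_arm: Moves the arm, as the interface text tells. Its arguments: {"type":"object","properties":{"deltas":{"type":"array"},"grip_force":{"type":"number"}},"required":["deltas"]}

```bash
mkdir -p pics; ls; cat > h.py <<'E'
import numpy as np, cv2
from workcell import r, imaging
from scipy.spatial.transform import Rotation as R
def T_tool(s):
    T=np.eye(4); q=s['tool_rot']; T[:3,:3]=R.from_quat([q[1],q[2],q[3],q[0]]).as_matrix(); T[:3,3]=s['position']; return T
def cloud(d,P):
    K=np.array(d['camera_matrix']); z=d['range_z']; v,u=np.mgrid[:480,:640]
    p=np.stack([(u-K[0,2])/K[0,0]*z,-(v-K[1,2])/K[1,1]*z,-z,np.ones_like(z)],-1)
    return (p@P.T)[...,:3]
E
python3 - <<'E'
from h import *
s=r.sense(); print({k:np.round(v,3) for k,v in s.items()})
for n in ['top','side']:
    d=imaging.snapshot(n); np.savez(f'{n}0.npz',**d); cv2.imwrite(f'pics/{n}0.png',d['img'][...,::-1]); print(n,[k for k in d],np.round(d['pose'],3),d['camera_matrix'])
E
```

```text
pics
{'time': np.float64(0.0), 'joints': array([-1.217,  0.333, -0.065,  1.461,  0.022,  1.35 , -0.088]), 'joint_vel': array([-0.001,  0.   , -0.   ,  0.   ,  0.001,  0.   , -0.001]), 'joint_torque': array([ 1.0000e-03, -6.2323e+01,  2.5000e-02, -3.8990e+01, -6.1000e-02,
        4.0000e-02,  0.0000e+00]), 'position': array([0.23 , 0.581, 0.222]), 'tool_rot': array([-0.   ,  0.187,  0.982, -0.001]), 'ft_force': array([ 0.749,  0.109, -0.346]), 'torque': array([-0.014,  0.037,  0.058]), 'grip_width': np.float64(0.087)}
top ['img', 'range_z', 'camera_matrix', 'pose'] [[ 0.013  0.987 -0.159  0.307]
 [-1.     0.012 -0.009 -0.041]
 [-0.007  0.159  0.987  1.01 ]
 [ 0.     0.     0.     1.   ]] [[447.83165824   0.         316.12895499]
 [  0.         447.83165824 242.61188075]
 [  0.           0.           1.        ]]
side ['img', 'range_z', 'camera_matrix', 'pose'] [[ 0.891  0.309 -0.333 -0.008]
 [-0.454  0.57  -0.684 -0.986]
 [-0.022  0.761  0.649  0.938]
 [ 0.     0.     0.     1.   ]] [[513.112724     0.         318.04016796]
 [  0.         513.112724   235.41435869]
 [  0.           0.           1.        ]]
```

View pics/top0.png

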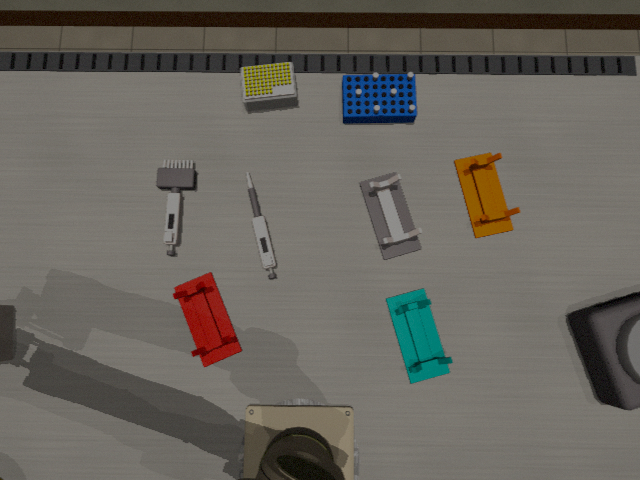

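View pics/side0.png

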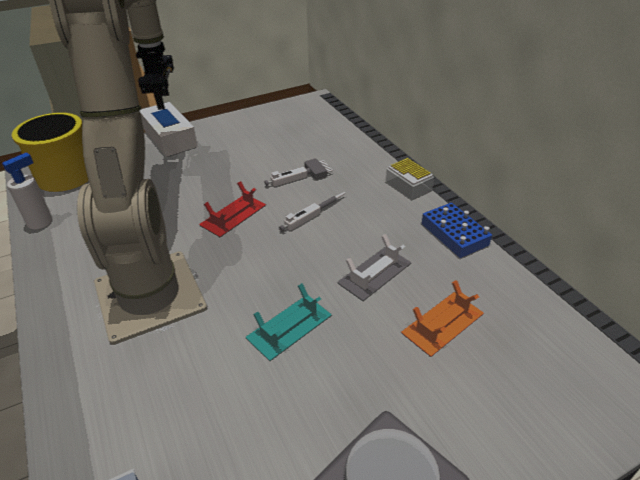

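The top view shows the slim pipette with its handle at about (262,242) and tip at (249,173). The multichannel is at (173,215). The grey and white cradle is at (390,215), and its wider upright looks like the near one, at (402,238). The side view agrees with this layout.

```bash
cat > m.py <<'E'
from h import *
def rect(p):
    (c,wh,a)=cv2.minAreaRect((p[:,:2]*1000).astype(np.float32)); return np.round(c,1),np.round(wh,1),round(a,1)
def box(c,u0,u1,v0,v1): 
    m=np.zeros((480,640),bool); m[v0:v1,u0:u1]=1; return m
if __name__=='__main__':
    d=dict(np.load('top0.npz')); c=cloud(d,d['pose']); im=d['img'].astype(int)
    print('bench z',np.median(c[280:300,300:350,2]))
    for n,b in dict(pip=(235,290,165,285),multi=(150,205,155,262),cradle=(352,430,165,265)).items():
        m=box(c,*b); z=c[...,2]
        # heights
        for lo,hi in [(.004,.012),(.01,.02),(.02,.035),(.035,.06),(.06,.09)]:
            q=m&(z>lo)&(z<hi)
            if q.sum()>8: print(n,lo,hi,q.sum(),rect(c[q]),'medz',np.round(np.median(z[q]),4),'col',np.median(im[q],0))
E
python3 m.py
python3 - <<'E'
import cv2
a=cv2.imread('pics/top0.png')
l=cv2.resize(a[160:290,225:300],None,fx=4.5,fy=4.5,interpolation=cv2.INTER_CUBIC); r=cv2.resize(a[160:290,350:440],None,fx=4.5,fy=4.5,interpolation=cv2.INTER_CUBIC)
cv2.imwrite('pics/crop1.png',cv2.hconcat([l,r]))
E
```

```text
bench z -0.0008992109328396225
pip 0.004 0.012 20 (array([518.1,  93.5]), array([264.4, 113.3]), 1.9) medz 0.0076 col [86.  81.5 76.5]
pip 0.01 0.02 203 (array([509.6,  93.2]), array([252.8,  24. ]), 14.8) medz 0.0176 col [79. 75. 73.]
pip 0.02 0.035 771 (array([503.1,  95.2]), array([240.3,  30.1]), 15.3) medz 0.0278 col [132. 128. 125.]
pip 0.035 0.06 83 (array([423.2,  73.4]), array([21.9, 17.7]), 14.0) medz 0.0417 col [141. 140. 138.]
multi 0.004 0.012 110 (array([547.8, 308.9]), array([113.6, 220.6]), 83.8) medz 0.0092 col [60. 56. 52.]
multi 0.01 0.02 346 (array([548.6, 295. ]), array([ 82.5, 225.2]), 84.6) medz 0.0159 col [83.  79.5 75. ]
multi 0.02 0.035 1420 (array([544.9, 285.9]), array([215.8,  88.1]), 4.7) medz 0.027 col [89. 84. 83.]
multi 0.035 0.06 84 (array([472.6, 294.1]), array([21. , 19.1]), 1.6) medz 0.0415 col [140. 139. 137.]
cradle 0.004 0.012 1489 (array([ 530.3, -203.8]), array([154.2, 215.5]), 87.6) medz 0.0057 col [93. 87. 86.]
cradle 0.01 0.02 653 (array([ 541.9, -199.5]), array([163.3,  64.1]), 22.3) medz 0.0166 col [141. 140. 138.]
cradle 0.02 0.035 67 (array([ 535.3, -203.1]), array([132.1,  47.2]), 13.8) medz 0.0233 col [75. 72. 69.]
cradle 0.035 0.06 305 (array([ 538.2, -200.1]), array([137.4,  85. ]), 17.3) medz 0.0456 col [131. 122. 116.]
cradle 0.06 0.09 135 (array([ 538.2, -199.6]), array([137.6,  84.9]), 17.0) medz 0.065 col [130. 122. 117.]
```

View pics/crop1.png

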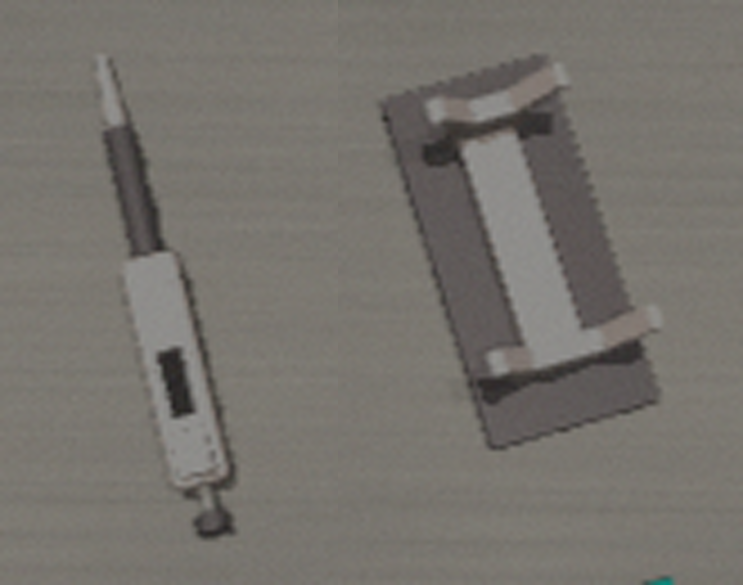

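The crop shows the pipette lying hook up with its tip away from the robot. The cradle's wider upright is the near one, so its axis runs nearly parallel to the pipette. Next I refine both poses.

```bash
cat > m2.py <<'E'
from m import *
def cradle_pose(c,b=(352,430,165,265)):
    z=c[...,2]; q=box(c,*b)&(z>.035)&(z<.09); p=c[q]
    ys=p[:,0]*np.cos(.297)+p[:,1]*np.sin(.297)
    mid=(ys.min()+ys.max())/2; out=[]
    for n,s in (('near',ys<mid),('far',ys>mid)):
        out.append(rect(p[s])); print(n,s.sum(),out[-1],'zmax',np.percentile(p[s,2],[2,98]).round(4))
    A,B=out[0][0],out[1][0]; d=(B-A)/np.linalg.norm(B-A); yaw=np.arctan2(d[1],d[0])
    print('dist',np.linalg.norm(B-A),'yaw',np.degrees(yaw),'mark',A+30*d); return A+30*d,yaw
def pip_pose(p):  # p: xyz points of handle top (24..36mm), m
    rc=rect(p); print('handle',rc,'z',np.median(p[:,2]).round(4)); return rc
if __name__=='__main__':
    d=dict(np.load('top0.npz')); c=cloud(d,d['pose']); im=d['img'].astype(int); z=c[...,2]
    cradle_pose(c)
    b=box(c,235,290,165,285); g=im.sum(2)
    q=b&(z>.024)&(z<.036)
    lab=cv2.connectedComponentsWithStats(q.astype(np.uint8)); 
    pts=c[q]; y=np.radians(15); u=np.array([np.cos(y),np.sin(y)])
    L=pts[:,:2]@u; pip_pose(pts)
    q2=b&(z>.0255)&(z<.036); pip_pose(c[q2])
    al=b&(z>.012)&(z<.05); pa=c[al]; v,_,_,_=0,0,0,0
    vx,vy,x0,y0=cv2.fitLine((c[q2][:,:2]*1000).astype(np.float32),cv2.DIST_HUBER,0,.01,.01).ravel(); print('axis',vx,vy,x0,y0,np.degrees(np.arctan2(vy,vx)))
    pr=(pa[:,:2]*1000-[x0,y0])@[vx,vy]; print('ends along axis',pr.min(),pr.max(), 'hook',((c[b&(z>.038)][:,:2]*1000-[x0,y0])@[vx,vy]).min(),((c[b&(z>.038)][:,:2]*1000-[x0,y0])@[vx,vy]).max())
    k=al&(z>.0255); pr=(c[k][:,:2]*1000-[x0,y0])@[vx,vy]; print('handle ends',pr.min(),pr.max())
    s=r.sense(); T=T_tool(s); print(T.round(3))
E
python3 m2.py
```

```text
near 229 (array([ 478.4, -218.3]), array([12.4, 85.7]), 17.1) zmax [0.0365 0.0653]
far 211 (array([ 597.5, -181.1]), array([13. , 69.3]), 16.6) zmax [0.0362 0.073 ]
dist 124.7743964120845 yaw 17.3458066530255 mark [ 507.0356825  -209.35585735]
handle (array([486.5,  90.4]), array([204.4,  29.8]), 15.9) z 0.0285
handle (array([475.6,  87.6]), array([178.2,  29.2]), 15.5) z 0.0286
axis 0.95769286 0.28779215 473.86902 86.603195 16.72582
ends along axis -90.08409987439629 162.5356499829523 hook -196.4357943433375 -40.984015590945916
handle ends -87.08268713919193 91.08359105764087
[[-0.93   0.368 -0.     0.23 ]
 [ 0.368  0.93  -0.001  0.581]
 [-0.    -0.001 -1.     0.222]
 [ 0.     0.     0.     1.   ]]
```

The near upright is 86 mm wide, so it holds the wide notch. The cradle mark is at about (507,-209) with yaw 17°. The pipette origin is at about (467,84) with yaw about 15.5°. I'm moving above the pipette's grip point.

{"fn": "move_arm", "kwargs": {"deltas": [[0,0,-37,-410,-369,0,1],[0,0,-37,-410,-369,0,1],[0,0,-37,-410,-369,0,1],[0,0,-37,-410,-369,0,1],[0,0,-37,-410,-369,0,1],[0,0,-37,-410,-369,0,1],[0,0,-37,-410,-369,0,1],[0,0,-37,-410,-369,0,1],[0,0,-37,-410,-369,0,1],[0,0,-37,-410,-369,0,1],[0,0,-37,-410,-369,0,1],[0,0,-37,-410,-369,0,1]], "grip_force": 20}}

```text
time: 1.3
position: [0.477, 0.0805, 0.2223]
tool_rot: [-0.0, -0.13, 0.992, -0.001]
ft_force: [-0.0, 0.8, 1.2]
grip_width: 0.0872
```

```bash
cat > w.py <<'E'
from h import *; import sys
s=r.sense(); d=imaging.snapshot('wrist'); tag=sys.argv[1]
T=T_tool(s); c=cloud(d,T@d['tool_from_camera']); np.savez(f'w{tag}.npz',c=c,**d)
cv2.imwrite(f'pics/w{tag}.png',d['img'][...,::-1])
print(s['time'],s['joints'].round(3),s['position'].round(4),'cam\n',np.round(d['tool_from_camera'],3))
print('T',T.round(4))
z=c[...,2]; ok=(d['range_z']>0); print('bench',np.percentile(z[ok],[5,25,50]).round(4))
E
python3 w.py 1
```

```text
1.3 [-0.585  0.007  0.325  1.838  0.     1.297  1.572] [0.477  0.0805 0.2223] cam
 [[-0.001  0.959  0.284  0.078]
 [ 1.     0.001 -0.    -0.001]
 [-0.001  0.284 -0.959 -0.162]
 [ 0.     0.     0.     1.   ]]
T [[-9.662e-01 -2.578e-01  2.000e-04  4.770e-01]
 [-2.578e-01  9.662e-01 -2.700e-03  8.050e-02]
 [ 5.000e-04 -2.700e-03 -1.000e+00  2.223e-01]
 [ 0.000e+00  0.000e+00  0.000e+00  1.000e+00]]
bench [-0.0015 -0.0006  0.0004]
```

View pics/w1.png

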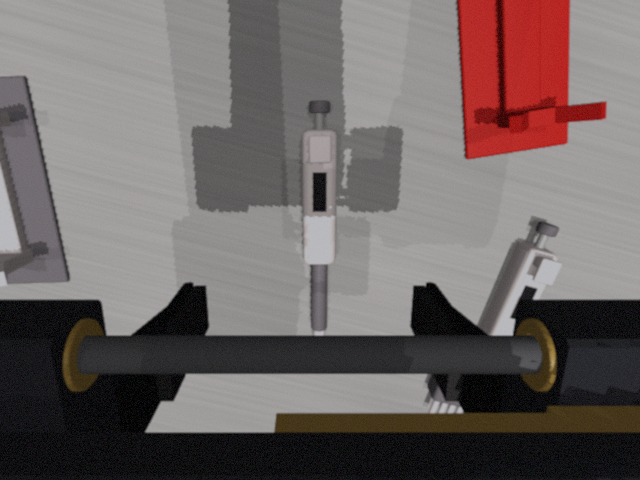

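The wrist view shows the slim pipette running straight down the image at column 319, with its button at row 107 and the handle over rows 130–263. It lies between the fingers and already lines up with the tool. I'm measuring the remaining offset.

```bash
python3 - <<'E'
from m import *
d=np.load('w1.npz'); c=d['c']; z=c[...,2]; 
b=box(c,295,345,95,300)
for lo,hi in [(.01,.05),(.024,.035),(.036,.05)]:
    q=b&(z>lo)&(z<hi); print(lo,rect(c[q]),np.median(z[q]))
q=b&(z>.024)&(z<.035)
vx,vy,x0,y0=cv2.fitLine((c[q][:,:2]*1000).astype(np.float32),cv2.DIST_HUBER,0,.01,.01).ravel()
if vx<0: vx,vy=-vx,-vy
print('yaw',np.degrees(np.arctan2(vy,vx)),x0,y0)
q=b&(z>.009); pr=(c[q][:,:2]*1000-[x0,y0])@[vx,vy]; lat=(c[b&(z>.024)&(z<.035)][:,:2]*1000-[x0,y0])@[-vy,vx]; print('rear end',pr.min(),'lat',np.percentile(lat,[1,99]))
h=b&(z>.036); pr2=(c[h][:,:2]*1000-[x0,y0])@[vx,vy]; print('hook',pr2.min(),pr2.max())
o=np.array([x0,y0])+(pr.min()+83)*np.array([vx,vy])+np.mean(np.percentile(lat,[1,99]))*np.array([-vy,vx]); print('origin',o, 'from hook',np.array([x0,y0])+(np.mean([pr2.min(),pr2.max()])+45)*np.array([vx,vy]))
E
```

```text
0.01 (array([475.4,  88. ]), array([181.1,  30. ]), 15.1) 0.028935904610772778
0.024 (array([468.5,  86.2]), array([163.2,  29.9]), 15.1) 0.029118674866879746
0.036 (array([424.8,  74.2]), array([21.5, 17.1]), 15.3) 0.04249647381155264
yaw 15.291038 472.9014 87.186386
rear end -87.90206519956195 lat [-14.30802143  14.65644901]
hook -75.39626172594679 -39.09519127541304
origin [468.12692816  86.06164917] from hook [461.08918638  83.9569164 ]
```

{"fn": "move_arm", "kwargs": {"deltas": [[0,0,0,-2,8,40,1],[0,0,0,-2,8,80,1],[0,0,0,-2,8,120,1],[0,0,0,-2,8,160,1],[0,0,0,-2,8,190,1],[0,0,0,-2,8,207,1],[0,0,0,-2,8,216,1],[0,0,0,-2,8,216,1],[0,0,0,-2,8,216,1]], "grip_force": 20}}

```text
time: 2.25
position: [0.4766, 0.0911, 0.0069]
tool_rot: [0.0, -0.131, 0.991, -0.001]
ft_force: [-0.5, 0.5, 0.4]
grip_width: 0.087
```

{"fn": "move_arm", "kwargs": {"deltas": [[0,0,0,0,0,0,0.2],[0,0,0,0,0,0,-0.2],[0,0,0,0,0,0,-1],[0,0,0,0,0,0,-1],[0,0,0,0,0,0,-1],[0,0,0,0,0,0,-1],[0,0,0,0,0,0,-1],[0,0,0,0,0,0,-1]], "grip_force": 20}}

```text
time: 3.05
position: [0.4766, 0.091, 0.0069]
tool_rot: [0.0, -0.131, 0.991, -0.001]
ft_force: [-0.2, 0.4, 0.6]
grip_width: 0.031
```

The opening stopped at 31 mm, so the handle is held. Lifting now.

{"fn": "move_arm", "kwargs": {"deltas": [[0,0,0,0,0,-10,-1],[0,0,0,0,0,-30,-1],[0,0,0,0,0,-60,-1],[0,0,0,0,0,-95,-1],[0,0,0,0,0,-130,-1],[0,0,0,0,0,-155,-1],[0,0,0,0,0,-165,-1],[0,0,0,0,0,-165,-1]]}}

```text
time: 3.85
position: [0.4771, 0.0914, 0.173]
tool_rot: [0.001, -0.131, 0.991, -0.0]
ft_force: [-0.3, -0.9, -2.4]
grip_width: 0.0299
```

```bash
python3 w.py 2; python3 - <<'E'
from m import *
d=np.load('w2.npz'); c=d['c']; s=r.sense(); T=T_tool(s)
print(s['grip_width'],s['ft_force'].round(2),s['torque'].round(3))
ct=(c-T[:3,3])@T[:3,:3]*1000  # tool frame mm
z=c[...,2]; q=(z>.1)&(abs(ct[...,1])<40)&(d['range_z']>0)&(ct[...,0]<150)
np.savez('t2.npz',ct=ct,q=q)
# top surface pts of the handle: |y|<12, x>15
for x in range(-30,110,8):
    m=q&(ct[...,0]>x)&(ct[...,0]<x+8)
    if m.sum()>5: print(x,m.sum(),'y',np.percentile(ct[m][:,1],[2,50,98]).round(1),'z',np.percentile(ct[m][:,2],[2,20,50,98]).round(1))
E
```

```text
3.85 [-0.597  0.05   0.324  1.903 -0.016  1.189  1.566] [0.4771 0.0914 0.173 ] cam
 [[-0.001  0.959  0.284  0.078]
 [ 1.     0.001 -0.    -0.001]
 [-0.001  0.284 -0.959 -0.162]
 [ 0.     0.     0.     1.   ]]
T [[-9.656e-01 -2.599e-01  2.400e-03  4.771e-01]
 [-2.599e-01  9.656e-01 -7.000e-04  9.140e-02]
 [-2.100e-03 -1.300e-03 -1.000e+00  1.730e-01]
 [ 0.000e+00  0.000e+00  0.000e+00  1.000e+00]]
bench [-0.0015 -0.0006  0.0006]
0.0299972519561503 [-0.41  0.22 -1.85] [0.039 0.025 0.045]
-30 1290 y [-14.8  -0.4  13.6] z [-25.  -24.3 -23.7 -19. ]
-22 520 y [-13.7  -0.8  12.3] z [-25.  -24.4 -23.9 -21.3]
-14 584 y [-20.4 -15.5  19.1] z [-58.2 -51.4 -50.1 -40.2]
-6 1733 y [-20.4  -0.8  19.1] z [-66.4 -55.  -49.6 -18.9]
2 3972 y [-22.4  -0.   22. ] z [-75.1 -40.2 -24.8  -4.7]
10 3667 y [-25.9  -1.1  24.4] z [-85.7 -70.2 -25.   -6.4]
18 38578 y [-38.3   0.5  38.5] z [-113.1 -110.7 -105.8  -23.9]
26 17811 y [-38.1  -0.   38.2] z [-95.7 -94.7 -89.5 -22.7]
34 13900 y [-39.1   3.4  39. ] z [-95.3 -93.9 -88.2 -22.3]
42 1819 y [-14.8  -0.4  13.7] z [-37.8 -37.  -36.3 -18.9]
50 2148 y [-14.7  -0.7  13.6] z [-37.9 -37.1 -36.4 -18.8]
58 2421 y [-14.2  -0.7  13.2] z [-37.8 -36.9 -35.6 -19.2]
66 1102 y [-12.3  -0.7  11.1] z [-22.9 -21.4 -18.3  -3.5]
74 595 y [-5.6 -0.7  4.7] z [-16.5 -13.1 -12.1  -8.5]
82 1304 y [-8.9 -0.3  8. ] z [-18.4 -17.2 -16.2  -9.3]
90 210 y [-8.5 -0.6  7.5] z [-18.  -16.8 -15.8  -9.4]
```

View pics/w2.png

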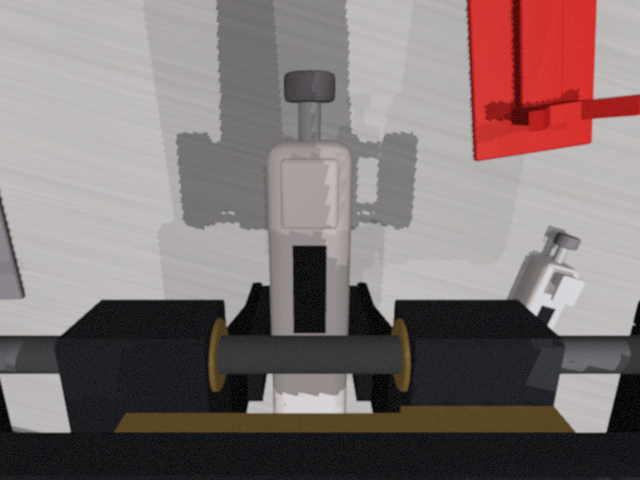

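The wrist view shows the handle level between the fingers with the hook (310,195) up. In the tool frame the pipette origin sits at about (8, -0.5, +6) mm. I'm carrying it to above the cradle.

{"fn": "move_arm", "kwargs": {"deltas": [[0,0,0,3,-15,0,-1],[0,0,0,8,-45,0,-1],[0,0,0,12,-80,0,-1],[0,0,0,16,-115,0,-1],[0,0,-0.5,21,-150,0,-1],[0,0,-1,26,-185,0,-1],[0,0,-1.5,30,-220,0,-1],[0,0,-2,35,-255,0,-1],[0,0,-2,39,-282,0,-1],[0,0,-2,41,-297,0,-1],[0,0,-2,41,-297,0,-1],[0,0,-2,41,-297,0,-1]]}}

```text
time: 5.1
position: [0.5133, -0.2056, 0.1705]
tool_rot: [-0.001, -0.148, 0.989, -0.0]
ft_force: [-0.2, 0.9, -0.6]
grip_width: 0.0297
```

```bash
python3 w.py 3; python3 - <<'E'
from h import *
d=imaging.snapshot('side'); np.savez('side3.npz',**d); d2=imaging.snapshot('top'); np.savez('top3.npz',**d2)
a=cv2.imread('pics/w3.png'); b=d['img'][180:360,280:500,::-1]
a=cv2.resize(a,(400,300)); b=cv2.resize(b,(400,327))
cv2.imwrite('pics/c3.png',cv2.hconcat([a,b[:300]]))
E
```

```text
5.1 [-0.215  0.227  0.591  1.751 -0.133  1.205  2.28 ] [ 0.5133 -0.2056  0.1705] cam
 [[-0.001  0.959  0.284  0.078]
 [ 1.     0.001 -0.    -0.001]
 [-0.001  0.284 -0.959 -0.162]
 [ 0.     0.     0.     1.   ]]
T [[-9.560e-01 -2.933e-01 -2.200e-03  5.133e-01]
 [-2.933e-01  9.560e-01 -1.200e-03 -2.056e-01]
 [ 2.500e-03 -5.000e-04 -1.000e+00  1.705e-01]
 [ 0.000e+00  0.000e+00  0.000e+00  1.000e+00]]
bench [-0.0014 -0.0005  0.0007]
```

View pics/c3.png

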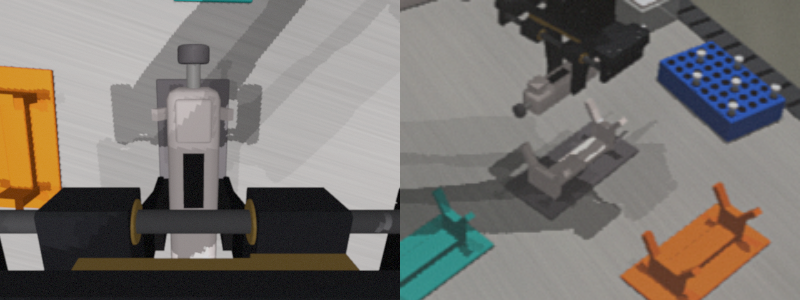

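The wrist view on the left shows the handle centred over the wide upright, whose ears sit at (158,115) and (232,115). The side view on the right confirms the pipette is above the white cradle. Next I measure the offset in the tool frame.

```bash
python3 - <<'E'
from m import *
d=np.load('w3.npz'); c=d['c']; s=r.sense(); T=T_tool(s); z=c[...,2]; print(s['position'].round(4))
ct=(c-T[:3,3])@T[:3,:3]*1000
ok=(d['range_z']>0)
u=ok&(z>.035)&(z<.08)&(ct[...,0]>15)&(ct[...,0]<80)&(abs(ct[...,1])<60)
p=ct[u]; print('upright',u.sum(),'x',np.percentile(p[:,0],[1,10,50,90,99]).round(1),'y',np.percentile(p[:,1],[.5,99.5]).round(1), rect(c[u]), 'ztop',np.percentile(c[u][:,2],99))
for sg in (-1,1):
    m=p[:,1]*sg>20; pp=p[m]; t=pp[:,2]<np.percentile(pp[:,2],50); print(sg,m.sum(),'x',np.percentile(pp[:,0],[2,50,98]).round(1),'y',np.percentile(pp[:,1],[1,99]).round(1),'x at top',pp[t,0].mean().round(1))
h=ok&(z>.12)&(ct[...,0]>42)&(ct[...,0]<95)&(abs(ct[...,1])<18); p=ct[h]
print('handle y',np.percentile(p[(p[:,0]<64)&(p[:,2]<-30)][:,1],[1,99]),'rear',np.percentile(p[:,0],99.8), 'top z hook',np.percentile(p[:,2],10))
b=ok&(z>.003)&(z<.012)&(ct[...,0]>30)&(ct[...,0]<130)&(abs(ct[...,1])<60); p=ct[b]; print('base y',np.percentile(p[:,1],[1,99]),'rear edge x',np.percentile(p[:,0],[99,99.8]))
t=np.load('top3.npz'); C=cloud(dict(t),t['pose']); ctt=(C-T[:3,3])@T[:3,:3]*1000; Z=C[...,2]
m=(Z>.035)&(Z<.08)&(abs(ctt[...,1])<60)&(abs(ctt[...,0])<130); p=ctt[m]
print('top cam upright pts',m.sum(), rect(C[m]) if m.sum()>20 else '')
g=(Z>.09)&(Z<.2)&(abs(ctt[...,1])<25)&(ctt[...,0]<-55)&(ctt[...,0]>-175); p=ctt[g]
if g.sum()>10: print('shaft',g.sum(),np.percentile(p,[2,50,98],axis=0).round(1))
E
```

```text
[ 0.5139 -0.2049  0.1715]
upright 899 x [30.9 32.1 37.4 42.5 42.8] y [-44.3  40.8] (array([ 479.2, -217.5]), array([12.2, 85.5]), 17.1) ztop 0.06607361902461566
-1 480 x [31.2 37.5 42.8] y [-44.3 -29.8] x at top 37.0
1 419 x [30.9 37.3 42.7] y [28.  40.8] x at top 36.8
handle y [-9.65779724  7.83952511] rear 92.89227085291927 top z hook -34.97443286353383
base y [-46.07396355  42.62378988] rear edge x [71.24444538 71.29759341]
top cam upright pts 63 (array([ 595.8, -174.8]), array([12.6, 52.5]), 17.1)
shaft 342 [[-154.9   -6.5  -16.1]
 [ -98.7    1.5  -12.1]
 [ -58.6    7.6   -7.2]]
```

The offsets are small: shift about -1 mm in tool x and -2 mm in tool y. I'm descending in two stages.

{"fn": "move_arm", "kwargs": {"deltas": [[0,0,0,-1,-2,10,-1],[0,0,0,-1,-2,30,-1],[0,0,0,-1,-2,55,-1],[0,0,0,-1,-2,78,-1],[0,0,0,-1,-2,92,-1],[0,0,0,-1,-2,100,-1],[0,0,0,-1,-2,100,-1],[0,0,0,-1,-2,100,-1],[0,0,0,-1,-2,100,-1]]}}

```text
time: 6.15
position: [0.5161, -0.2068, 0.0724]
tool_rot: [0.0, -0.149, 0.989, -0.001]
ft_force: [0.5, 0.5, -1.3]
grip_width: 0.0299
```

```bash
python3 w.py 4; cat > p.py <<'E'
from m import *
import sys
d=np.load(f'w{sys.argv[1]}.npz'); c=d['c']; K=d['camera_matrix']; v,u=np.mgrid[:480,:640]; rz=d['range_z']
pc=np.stack([(u-K[0,2])/K[0,0]*rz,-(v-K[1,2])/K[1,1]*rz,-rz,np.ones_like(rz)],-1)
ct=(pc@d['tool_from_camera'].T)[...,:3]*1000; z=c[...,2]; ok=rz>0
up=ok&(z>.045)&(z<.075)&(ct[...,0]>20)&(ct[...,0]<60)&(abs(ct[...,1])>22)&(abs(ct[...,1])<55); p=ct[up]
print('upright x',np.percentile(p[:,0],[1,99]).round(1),'y',np.percentile(p[:,1],[.5,99.5]).round(1),'mean',np.percentile(p[:,1],[.5,99.5]).mean())
h=ok&(ct[...,2]<-5)&(ct[...,2]>-45)&(ct[...,0]>42)&(ct[...,0]<100)&(abs(ct[...,1])<18); p=ct[h]
k=(p[:,0]<64)&(p[:,2]<-33); print('hook x',np.percentile(p[k][:,0],[1,99]).round(1),'y',np.percentile(p[k][:,1],[1,99]).round(1),'z',p[k][:,2].mean().round(1),'rear',np.percentile(p[:,0],[99,99.8]).round(1),'hook world',c[h][k].mean(0).round(4))
s=r.sense(); print(s['ft_force'].round(2),s['torque'].round(3),s['position'].round(4))
E
python3 p.py 4; python3 - <<'E'
from h import *
d=imaging.snapshot('side'); b=d['img'][210:310,320:430,::-1]; t=imaging.snapshot('top')['img'][150:270,340:440,::-1]
cv2.imwrite('pics/c4.png',cv2.hconcat([cv2.resize(b,(440,400),interpolation=2),cv2.resize(t,(333,400),interpolation=2)]))
E
```

```text
6.15 [-0.177  0.348  0.563  1.843 -0.216  1.01   2.345] [ 0.5161 -0.2068  0.0724] cam
 [[-0.001  0.959  0.284  0.078]
 [ 1.     0.001 -0.    -0.001]
 [-0.001  0.284 -0.959 -0.162]
 [ 0.     0.     0.     1.   ]]
T [[-9.554e-01 -2.952e-01  1.200e-03  5.161e-01]
 [-2.952e-01  9.554e-01 -1.200e-03 -2.068e-01]
 [-7.000e-04 -1.500e-03 -1.000e+00  7.240e-02]
 [ 0.000e+00  0.000e+00  0.000e+00  1.000e+00]]
bench [-0.0014 -0.0005  0.0004]
upright x [32.4 44.5] y [-42.   42.9] mean 0.4716466428841599
hook x [43.8 63.8] y [-9.2  8.3] z -35.4 rear [91.4 92.1] hook world [ 0.4645 -0.2231  0.1078]
[ 0.64 -0.44 -0.19] [ 0.034 -0.008  0.007] [ 0.516  -0.2068  0.0723]
```

View pics/c4.png

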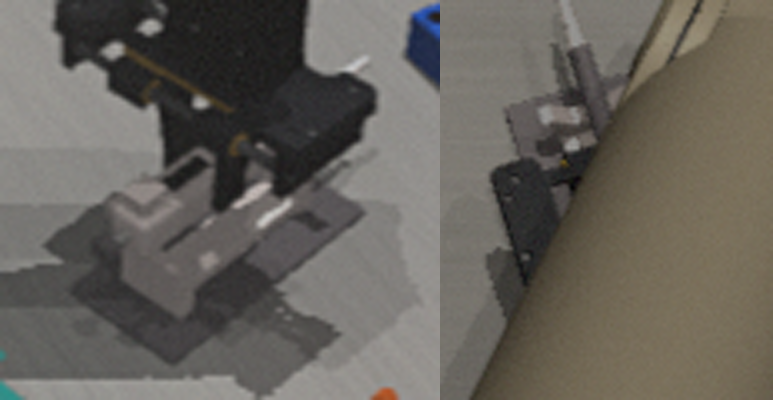

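The pipette is above the notches and 0.9 mm from centre in y, with x spot on. I'm lowering it slowly.

{"fn": "move_arm", "kwargs": {"deltas": [[0,0,0,0,0.5,4,-1],[0,0,0,0,0.5,8,-1],[0,0,0,0,0.5,12,-1],[0,0,0,0,0.5,16,-1],[0,0,0,0,0.5,19,-1],[0,0,0,0,0.5,22,-1],[0,0,0,0,0.5,24,-1],[0,0,0,0,0.5,25,-1],[0,0,0,0,0.5,25,-1],[0,0,0,0,0.5,25,-1]]}}

```text
time: 7.3
position: [0.5158, -0.2063, 0.0472]
tool_rot: [0.0, -0.149, 0.989, -0.001]
ft_force: [0.2, 0.2, -0.6]
grip_width: 0.0299
```

```bash
python3 w.py 5; python3 p.py 5
```

```text
7.3 [-0.165  0.383  0.55   1.861 -0.24   0.962  2.362] [ 0.5158 -0.2063  0.0472] cam
 [[-0.001  0.959  0.284  0.078]
 [ 1.     0.001 -0.    -0.001]
 [-0.001  0.284 -0.959 -0.162]
 [ 0.     0.     0.     1.   ]]
T [[-9.554e-01 -2.952e-01  9.000e-04  5.158e-01]
 [-2.952e-01  9.554e-01 -1.100e-03 -2.063e-01]
 [-6.000e-04 -1.400e-03 -1.000e+00  4.720e-02]
 [ 0.000e+00  0.000e+00  0.000e+00  1.000e+00]]
bench [-0.0013 -0.0005  0.0004]
upright x [32.2 44.4] y [-42.6  42.2] mean -0.2292855929106814
hook x [43.8 63.8] y [-9.2  8.3] z -35.4 rear [91.4 92. ] hook world [ 0.4642 -0.2226  0.0825]
[-1.09 -0.12 -0.97] [ 0.057 -0.003 -0.018] [ 0.5158 -0.2062  0.0472]
```

{"fn": "move_arm", "kwargs": {"deltas": [[0,0,0,0,0,0.5,-1],[0,0,0,0,0,1,-1],[0,0,0,0,0,1.5,-1],[0,0,0,0,0,1.5,-1],[0,0,0,0,0,1.5,-1]]}}

```text
time: 7.85
position: [0.5159, -0.2062, 0.0469]
tool_rot: [0.001, -0.149, 0.989, -0.0]
ft_force: [-6.3, 3.1, 15.3]
grip_width: 0.0298
```

The contact force is 15 N at an underside height of about 41 mm, so the pipette is seated. I'm easing the push and opening gently.

{"fn": "move_arm", "kwargs": {"deltas": [[0,0,0,0,0,0,-1],[0,0,0,0,0,0,-0.25],[0,0,0,0,0,0,-0.1],[0,0,0,0,0,0,0.1],[0,0,0,0,0,0,0.3],[0,0,0,0,0,0,0.3],[0,0,0,0,0,0,0.3],[0,0,0,0,0,0,0.3]], "grip_force": 5}}

```text
time: 8.65
position: [0.5159, -0.2063, 0.0469]
tool_rot: [0.001, -0.149, 0.989, -0.0]
ft_force: [0.1, -0.6, -0.5]
grip_width: 0.0562
```

```bash
python3 w.py 6; python3 p.py 6
```

```text
8.65 [-0.164  0.384  0.55   1.861 -0.241  0.961  2.363] [ 0.5159 -0.2063  0.0469] cam
 [[-0.001  0.959  0.284  0.078]
 [ 1.     0.001 -0.    -0.001]
 [-0.001  0.284 -0.959 -0.162]
 [ 0.     0.     0.     1.   ]]
T [[-9.555e-01 -2.951e-01  1.200e-03  5.159e-01]
 [-2.951e-01  9.555e-01 -4.000e-04 -2.063e-01]
 [-1.000e-03 -7.000e-04 -1.000e+00  4.690e-02]
 [ 0.000e+00  0.000e+00  0.000e+00  1.000e+00]]
bench [-0.0013 -0.0005  0.0007]
upright x [32.3 44.5] y [-42.7  42.2] mean -0.23816223586891638
hook x [43.5 63.8] y [-9.4  8.1] z -35.6 rear [91.3 91.9] hook world [ 0.4644 -0.2228  0.0825]
[ 1.08  0.08 -0.  ] [ 0.044 -0.007  0.007] [ 0.5159 -0.2062  0.047 ]
```

The pipette stayed put when released. I'm raising the arm straight up and then moving it aside for a clear view.

{"fn": "move_arm", "kwargs": {"deltas": [[0,0,0,0,0,-10,0.3],[0,0,0,0,0,-30,0.3],[0,0,0,0,0,-65,0.3],[0,0,0,0,0,-105,0.3],[0,0,0,0,0,-150,0.3],[0,0,0,0,0,-180,0.3],[0,0,0,0,0,-180,0.3]]}}

```text
time: 9.4
position: [0.5175, -0.2073, 0.2322]
tool_rot: [0.004, -0.149, 0.989, -0.001]
ft_force: [-0.7, -0.1, 0.5]
grip_width: 0.0563
```

{"fn": "move_arm", "kwargs": {"deltas": [[0,0,0,0,50,0,0.3],[0,0,0,0,100,0,0.3],[0,0,0,0,150,0,0.3],[0,0,0,0,200,0,0.3],[0,0,0,0,250,0,0.3],[0,0,0,0,250,0,0.3],[0,0,0,0,250,0,0.3]]}}

```text
time: 10.1
position: [0.4435, 0.0323, 0.2312]
tool_rot: [0.004, -0.15, 0.989, -0.001]
ft_force: [0.4, -0.7, 0.2]
grip_width: 0.0569
```

```bash
python3 - <<'E'
from m import *
d=imaging.snapshot('top'); sd=imaging.snapshot('side'); c=cloud(d,d['pose']); z=c[...,2]
t=d['img'][150:280,340:445,::-1]; b=sd['img'][210:310,320:430,::-1]
cv2.imwrite('pics/c7.png',cv2.hconcat([cv2.resize(b,(440,400),interpolation=2),cv2.resize(t,(323,400),interpolation=2)]))
y=np.radians(17.1); ax=np.array([np.cos(y),np.sin(y)]); nn=np.array([-ax[1],ax[0]]); mk=np.array([507.4,-209.0])
l=(c[...,:2]*1000-mk)@ax; w=(c[...,:2]*1000-mk)@nn; Z=z*1000
print('multi',rect(c[box(c,150,205,155,262)&(z>.02)&(z<.035)]),rect(c[box(c,150,205,155,262)&(z>.035)&(z<.06)]))
al=(abs(w)<14)&(Z>45)&(l>-110)&(l<190); print('ends',l[al].min(),l[al].max())
hk=al&(Z>78)&(l<-20); print('hook l',np.percentile(l[hk],[2,98]),'w',np.percentile(w[hk],[2,98]),'z',np.median(Z[hk]))
for a in range(-20,165,15):
    m=(l>a)&(l<a+10)&(abs(w)<22)&(Z>48); 
    if m.sum()>4: print(a+5,m.sum(),'w',np.percentile(w[m],[2,98]).round(1),'ztop',np.percentile(Z[m],90).round(1))
E
```

```text
multi (array([538.2, 291.6]), array([202.5,  65.4]), 8.6) (array([472.8, 293.8]), array([20.6, 18. ]), 1.7)
ends -84.37153272780277 167.86787342349595
hook l [-56.67139105 -36.12404982] w [-8.67279361  8.58192544] z 81.49585904194767
-15 72 w [-14.6  15. ] ztop 70.7
0 71 w [-13.2  14.6] ztop 71.1
15 70 w [-14.   15.1] ztop 70.5
30 66 w [-13.1  14.8] ztop 70.5
45 68 w [-13.3  15. ] ztop 70.7
60 34 w [-8.  13.1] ztop 67.6
75 32 w [-6.7  7.7] ztop 63.0
90 70 w [-21.5  21.5] ztop 62.9
105 33 w [-10.8   8.9] ztop 62.2
120 28 w [-6.   7.5] ztop 62.3
135 21 w [-3.9  4.9] ztop 60.0
150 17 w [-3.6  4.1] ztop 60.2
165 11 w [-2.7  3.1] ztop 58.0
```

View pics/c7.png

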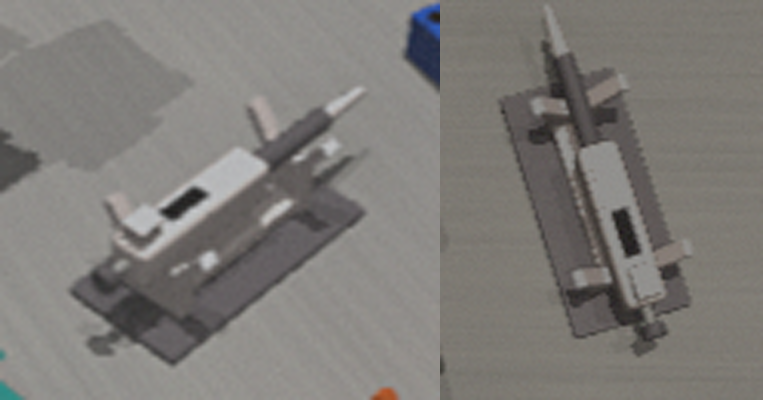

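The pipette is seated in both notches: level, centred and hook up. Handing in.

```bash
python3 - <<'E'
from h import *
s=r.sense(); print(s['time'],s['joint_vel'].round(3)); print(r.sign_off())
E
```

```text
10.2 [ 0.01   0.005  0.007 -0.004 -0.003 -0.    -0.002]
the job is handed in; nothing more can be done
None
```

The slim pipette is back in the white cradle, hook up and tip over the narrow notch, and I handed the job in at 10.2 s. I gripped it across the handle about 9 mm ahead of its middle and lowered it slowly. It touched down with a push of about 15 N, which I took off before opening the fingers, and it did not move when released.

**Seating:** in the final top-camera check the underside is about 40.7 mm up and the pipette is level. It sits about 1 mm from the mark lengthwise and within about 1 mm sideways. Its direction matches the cradle's to within roughly a degree.

**Multichannel:** its hook reads within 0.4 mm of where it started. The outline of its handle and head came out different from the first measurement (202 x 65 mm against 216 x 88 mm). I put that down to the arm shadowing that view and did not check further.

**Disagreement:** the top and wrist cameras differed by 1 to 2 mm on the pipette and cradle positions, so I aligned over the wide notch with the wrist camera alone.

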